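Return four tools to their own foam cut-outs

TASK

The spanner, the cutter knife, the tape measure and the battery pack have been left lying on the wrong foam blocks. Put each one into its own cut-out, flat and fully down, using the empty mat as a place to set a tool aside on the way; leave the pliers where they are.

Things in the scene. Friction and masses are not known exactly. Their poses are not given: they have to be found in the camera images.
- spanner: Open-ended spanner of bright steel, 201 mm long (own y axis) x 34 mm at the jaws x 8 mm thick, shank 16 mm wide; origin at mid-length, mid-width on its underside, where it is best gripped across the shank (closing along x). It starts lying on top of the foam (underside 30 mm above the bench) across another tool's cut-out.
- cutter: Yellow snap-off cutter knife, body 22 mm wide (x) x 14 mm high (thumb slide to 18 mm), 163 mm long along own y, blade end at -y. Origin on the underside at about mid-length; grip there across the 22 mm (closing along x). It starts lying on top of the foam (underside 30 mm above the bench) across another tool's cut-out.
- tape_measure: Tape measure lying flat, black with a yellow disc on top: body 64 mm wide (x), 36 mm high, reaching from y = -26 to +42 mm; its small hook tab sticks out to y = -41 mm. Origin on the underside; grip there across the 64 mm (closing along x). It starts lying on top of the foam (underside 30 mm above the bench) across another tool's cut-out.
- battery_pack: Black radio battery pack, flat block with a label and contacts on top, 78 (own x) x 52 (y) x 20 mm high; origin at the centre of its underside; grip across the 52 mm (closing along y). It starts lying on top of the foam (underside 30 mm above the bench) across another tool's cut-out.
- foam_spanner: Fixed foam block, 235 (own x) x 106 x 30 mm, grey top, dark base; origin: underside centre. Cut-out 7 mm deep (floor 23 mm above bench); a 36 mm wide, equally deep finger channel crosses it along y at x = 0. Cut-out: spanner outline, 216 mm along x: ends 48 mm wide (58 to 108 mm from origin), shank 30 mm wide. Spanner lies along x, either way round, origin over the block's.
- foam_cutter: Fixed foam block, 235 (own x) x 106 x 30 mm, grey top, dark base; origin: underside centre. Cut-out 7 mm deep (floor 23 mm above bench); a 36 mm wide, equally deep finger channel crosses it along y at x = 0. Cut-out: plain long slot, 178 mm along x, 36 mm wide, centred. Cutter lies along x, either way round, origin over the block's.
- foam_tape: Fixed foam block, 235 (own x) x 106 x 30 mm, grey top, dark base; origin: underside centre. Cut-out 7 mm deep (floor 23 mm above bench); no finger channel: keep the fingertips over 7 mm above the underside of what goes in. Cut-out: nearly square, x = -33 to 49 mm, 78 mm wide, with a 36 mm wide hook slot at x = -49 to -33. Tape measure: its y along the block's +x, origin over the block's.
- foam_battery: Fixed foam block, 235 (own x) x 106 x 30 mm, grey top, dark base; origin: underside centre. Cut-out 7 mm deep (floor 23 mm above bench); no finger channel: keep the fingertips over 7 mm above the underside of what goes in. Cut-out: plain rectangle, 92 mm along x, 66 mm wide, centred. Battery pack lies with its 78 mm along x, either way round, origin over the block's.
- mat: Empty black rubber bench mat, fixed, 235 (own x) x 110 x 3 mm; origin: underside centre. Room to set a tool aside. The four foam blocks, the mat and the pliers lie side by side in a row across the bench in any order, long sides pointing roughly away from the robot.
- pliers: Bystander, to be left where it lies on the bench: combination pliers with red grips, 168 mm long (own y) x 55 x 16 mm, loose; origin about mid-length on the underside.

How it is judged:
At the end, for the whole second after the job is handed in: Each tool lies in the cut-out of its own shape: its underside 19 to 26.2 mm above the block's underside (floor at 23 mm), tilted less than 0.08 rad, lying along the block within 0.25 rad, its origin within 30 mm of the block's, at rest (z of spanner in the frame of foam_spanner between 0.019 and 0.0262 m and horizontal distance between spanner and foam_spanner below 0.03 m and angle between each of spanner, cutter, tape_measure, battery_pack's own z axis and vertical below 0.08 rad and angle between the y axis of spanner and the x axis of foam_spanner, either way round below 0.25 rad and linear speed of each of spanner, cutter, tape_measure, battery_pack below 0.02 m/s and z of cutter in the frame of foam_cutter between 0.019 and 0.0262 m and horizontal distance between cutter and foam_cutter below 0.03 m and angle between the y axis of cutter and the x axis of foam_cutter, either way round below 0.25 rad and z of tape_measure in the frame of foam_tape between 0.019 and 0.0262 m and horizontal distance between tape_measure and foam_tape below 0.03 m and angle between the y axis of tape_measure and the x axis of foam_tape, either way round below 0.25 rad and z of battery_pack in the frame of foam_battery between 0.019 and 0.0262 m and horizontal distance between battery_pack and foam_battery below 0.03 m and angle between the x axis of battery_pack and the x axis of foam_battery, either way round below 0.25 rad); the robot touches nothing.
It fails at once if the pliers are moved more than 30 mm (distance of pliers from where it was at the start of the episode above 0.03 m).
It also fails if it takes over 128 s, if anything falls off the work surface, if the arm or the gripper's body presses on something with over 40 N, if the wrist force passes 120 N, or if a joint passes its speed limit or range.

ROBOT

A 6-joint arm with a two-finger parallel gripper is mounted at the origin on a cart in front of the work surface, level with it; the furniture and walls round the work are solid. World frame = base frame: x ahead of the robot, y to its left, z up, the work surface at z = 0. Lengths are in m, angles in rad, forces in N, time in s.
With the tool pointing down it reaches from about 0.325 to 0.875 m from the base axis. Payload 4.4 kg.
Tool frame: the origin (TCP) lies at the very end of the fingers, on their centre line; the grasp point (between the pads) lies 19 mm behind it (manip.pinch_z is the z of the grasp point in the tool frame, in m); z points along the fingers, y is the line along which they close (so a half turn about z gives the same grasp; the last joint's range is limited). The gripper opens to 85 mm and grips with 20 to 120 N. Pads are 22 mm wide; open, the fingers measure 114 mm over their backs; the gripper's body (76 mm by 85 mm) begins 54 mm behind the grasp point. The pads swing forward as they close: fully open they stand 13 mm farther back than shut.
Start: joints at [1.069, 0.207, 1.542, -0, 1.393, -0.15], TCP at [0.198, 0.54, 0.231] pointing down, gripper open.
Joint ranges: [-2.73, 2.73], [-0.86, 2.22], [0.23, 2.46], [-1.11, 4.25], [0.08, 2.63], [-2.82, 2.82]. Speed limits (rad/s): [2.79, 2.79, 3.14, 3.14, 3.14, 3.14].

INTERFACE

Orientations are given as a unit quaternion [w, x, y, z].
In Python, from station import sensors, optics, manip gives the robot as it stands.
- The arm moves only by the tool apply_moves, never from a script. Its arguments are lists of equal length, an entry for each row: "xyz": the shift along the tool's x, y, z as a fraction of full scale, a list of three; "twist": the turn about the tool's z as a fraction of full scale. A call has 1 to 5 rows; each row shifts and turns the commanded pose from where the row before left it, along the tool's axes as they then stand; what a row does not reach is not made up. Full scale, the value 1, is 25 cm for a shift and 90 degrees for a turn. A row lasts 1/10 s, in which the tool goes at most 50 mm and 8.59 degrees, less where a joint would pass 70% of its speed; a pose out of reach is approached as far as the arm can. A call with a number of a shift or a turn outside -1 to 1 is refused whole. A call with a gripper value outside its range is refused whole. "gripper" is the opening, from 0 (shut) to 1 (fully open), set as the call begins (left out, the last holds). The fingers move at their own pace and stop on an object; "force" is the grip in N (left out, the last holds). Time passes only in rows, so rows that do not move let the fingers close. It gives the time, the measured TCP pose, the force, the opening and the grip force at its end, in the units of the state.
- sensors.state(): the state, without advancing time (a new reading comes with each control period).
- optics.camera(name): name is "scene" or "top" or "wrist"; returns the picture (480x640x3 uint8, red, green, blue); there is no depth.
- optics.camera_model(name): a dict with "fx", "fy", "cx", "cy" (pixels), "pose" (4x4, takes a point from camera to world coordinates); the wrist camera has in their place "tool_from_camera" (4x4, takes a point from camera to tool coordinates, whose origin is the TCP and whose axes are the flange's). Camera axes: x right, y down, z forward; pixel columns grow to the right and rows downward; lengths in m; the calibration is good to about 2 mm. A picture is of the moment at which its call begins: read the wrist's pose just before it. camera_model takes no time and is no camera call.
- manip.hand_in(): hands the job in; it is judged then, once.
The state is a dict: "time": time; "joints": joint angles; "dq": joint speeds; "effort": joint torques, N m; "eef_pos": TCP position; "orientation": TCP orientation; "force": force on the tool from outside, world axes, zero at the start; "wrist_torque": the same for the moment, N m; "width": finger opening in m; "grasp_force": force on a finger pad.
Only numpy, scipy, OpenCV 4.12 (cv2) and the standard library are available. Lean on these libraries where they do the work, as an engineer would, in place of code of your own. Each camera call takes 0.05 s, during which the arm holds its last target. There are 200 camera calls.

## Working session

There is one attempt and no reset: what is moved stays moved. The work goes in short steps, Python scripts to look and compute and a tool call to move; the robot and the scene stay as the last step left them, time stands still between calls to the robot, and variables do not carry over. Pictures are saved under pics/ and viewed, at most 17 in all, crops included, and the job is handed in when it is done.

Besides the shell and the picture viewer there is one more tool, called after "Call:" as name(argument=value, ...) on one line, values as JSON. apply_moves: Moves the arm, as the interface text tells. Its arguments: {"type":"object","properties":{"xyz":{"type":"array"},"twist":{"type":"array"},"gripper":{"type":"number"},"force":{"type":"number"}},"required":["xyz","twist"]}

```bash
mkdir -p pics
python3 - <<'E'
from station import sensors, optics, manip
import cv2,numpy as np
s=sensors.state();print(s['time'],s['eef_pos'],s['orientation'],s['width'],manip.pinch_z)
for n in('top','scene'):
    im=optics.camera(n);cv2.imwrite(f'pics/{n}0.png',im[:,:,::-1]);m=optics.camera_model(n);print(n,m['fx'],m['fy'],m['cx'],m['cy'],np.round(m['pose'],4).tolist())
print(optics.camera_model('wrist'))
E
```

```text
0.0 [0.19721867 0.53929266 0.23010168] [-3.65970652e-04  1.74482722e-01  9.84659534e-01 -1.11690487e-03] 0.08564086887950588 -0.0187
top 478.9361775127272 478.9361775127272 323.85468407423116 244.91242305409295 [[0.0206, -0.9906, 0.1352, 0.3245], [-0.9998, -0.0195, 0.0097, -0.0117], [-0.0069, -0.1354, -0.9908, 1.237], [0.0, 0.0, 0.0, 1.0]]
scene 595.8268914947828 595.8268914947828 320.4448588313813 238.0899587272274 [[0.68, -0.507, 0.5297, -0.2429], [-0.7329, -0.489, 0.4729, -0.6516], [0.0193, -0.7098, -0.7041, 1.0255], [0.0, 0.0, 0.0, 1.0]]
{'fx': 360.2278313468947, 'fy': 360.2278313468947, 'cx': 322.84441469503963, 'cy': 240.5088445154559, 'tool_from_camera': array([[-3.45696064e-04, -9.52402769e-01, -3.04842330e-01,
         7.84709025e-02],
       [ 9.99999892e-01, -4.23496129e-04,  1.89090732e-04,
        -5.88282490e-04],
       [-3.09190083e-04, -3.04842231e-01,  9.52402813e-01,
        -1.41946032e-01],
       [ 0.00000000e+00,  0.00000000e+00,  0.00000000e+00,
         1.00000000e+00]])}
```

View pics/top0.png

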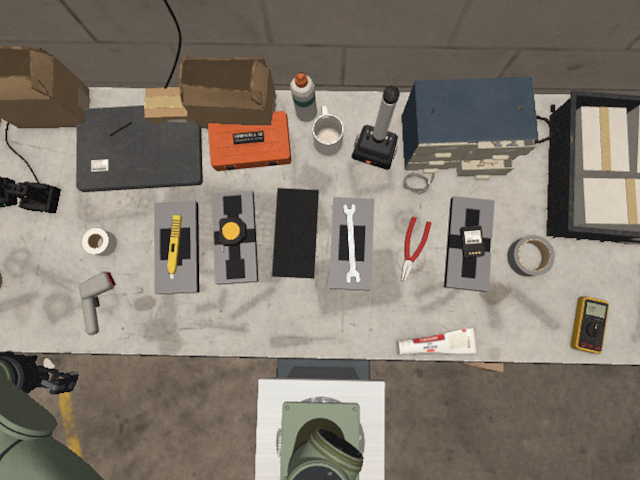

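View pics/scene0.png

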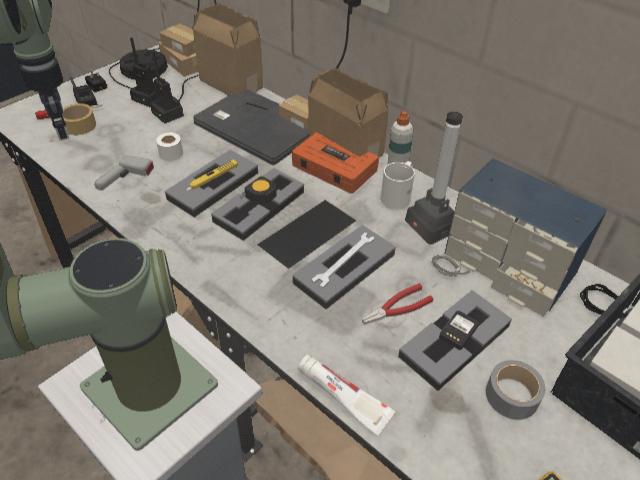

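Run:
```python
import cv2,numpy as np
im=cv2.imread('pics/top0.png')
c=np.hstack([im[185:300,u:u+56] for u in(148,208,324,442)])
cv2.imwrite('pics/crop0.png',cv2.resize(c,None,fx=3.55,fy=3.55,interpolation=cv2.INTER_CUBIC))
```

```text
(no output)
```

View pics/crop0.png

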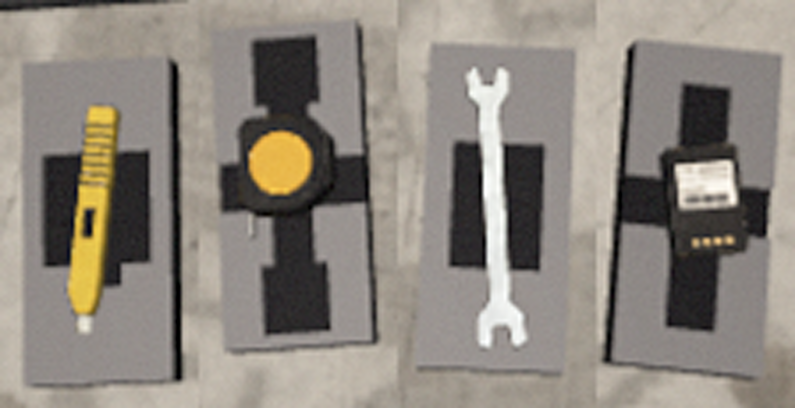

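```bash
cat > h.py <<'E'
import cv2,numpy as np
from station import sensors,optics,manip
from scipy.spatial.transform import Rotation as R
def model(n,s=None):
    m=optics.camera_model(n)
    if n=='wrist':
        s=s or sensors.state();T=np.eye(4);q=s['orientation'];T[:3,:3]=R.from_quat([q[1],q[2],q[3],q[0]]).as_matrix();T[:3,3]=s['eef_pos']
        P=T@m['tool_from_camera']
    else:P=np.array(m['pose'])
    return m,P
def cast(mp,uv,z):
    m,P=mp;uv=np.asarray(uv,float).reshape(-1,2)
    d=np.c_[(uv[:,0]-m['cx'])/m['fx'],(uv[:,1]-m['cy'])/m['fy'],np.ones(len(uv))]@P[:3,:3].T
    o=P[:3,3];return (o+d*((z-o[2])/d[:,2])[:,None])[:,:2]
def rect(mp,mask,z):
    c=max(cv2.findContours(mask.astype(np.uint8),cv2.RETR_EXTERNAL,cv2.CHAIN_APPROX_NONE)[0],key=cv2.contourArea)
    p=cast(mp,c.reshape(-1,2),z);r=cv2.minAreaRect((p*1000).astype(np.float32));b=cv2.boxPoints(r)
    e=[b[1]-b[0],b[2]-b[1]];L=sorted(e,key=lambda v:-np.hypot(*v));v=L[0]
    a=(np.degrees(np.arctan2(v[1],v[0]))+90)%180-90
    return np.round(r[0],1),np.round([np.hypot(*L[0]),np.hypot(*L[1])],1),round(a,2)
def go(x,y,z,yaw=None):
    """rows needed: tool-frame shift/twist; yaw=direction of tool x axis (deg), world"""
    s=sensors.state();q=s['orientation'];M=R.from_quat([q[1],q[2],q[3],q[0]]).as_matrix()
    d=M.T@(np.array([x,y,z])-s['eef_pos']);cur=np.degrees(np.arctan2(M[1,0],M[0,0]))
    t=0 if yaw is None else -((yaw-cur+90)%180-90)
    print('shift/0.25',np.round(d/.25,4),'rows',np.linalg.norm(d)/.05,'twist',round(t/90,4),'rows',abs(t)/8.59,'curyaw',cur.round(2))
E
python3 - <<'E'
from h import *
im=cv2.imread('pics/top0.png');mp=model('top')
hsv=cv2.cvtColor(im,cv2.COLOR_BGR2HSV)
print('samples block',im[280,165],im[210,250],im[210,340],im[280,480],'bench',im[210,205],im[260,325],im[290,400])
def roi(m,u0,u1,v0=180,v1=305):
    o=np.zeros_like(m);o[v0:v1,u0:u1]=m[v0:v1,u0:u1];return o
g=im.mean(2)
for n,u0,u1 in(('A',148,204),('B',207,263),('mat',268,322),('D',324,379),('E',440,500)):
    blk=(g<140)&(g>85) if n!='mat' else g<60
    fill=cv2.morphologyEx(roi((g<137)&(g>0),u0,u1).astype(np.uint8),cv2.MORPH_OPEN,np.ones((5,5)))
    print(n,rect(mp,roi(blk,u0,u1) ,.03 if n!='mat' else .003),rect(mp,fill,.03))
y=(hsv[:,:,1]>140)&(hsv[:,:,0]>15)&(hsv[:,:,0]<32)
print('cutter',rect(mp,roi(y,160,190),.044));print('disc',rect(mp,roi(y,210,260),.066))
print('span',rect(mp,roi((g>195),335,365,200,286),.038))
print('label',rect(mp,roi((g>150),461,486,228,248),.05))
E
```

```text
samples block [138 140 147] [142 147 152] [140 143 147] [131 133 137] bench [144 155 162] [144 155 164] [150 162 168]
A (array([501.4, 386. ]), array([188.4,  92. ], dtype=float32), np.float32(3.92)) (array([478.7, 358.9]), array([100.4,  35.6], dtype=float32), np.float32(3.35))
B (array([393.5, 213.1]), array([108.9,  35.1], dtype=float32), np.float32(-65.61)) (array([507.6, 228.8]), array([219.8, 110.1], dtype=float32), np.float32(2.28))
mat (array([524.6,  75.8]), array([231.8, 107.2], dtype=float32), np.float32(-1.61)) (array([520.8,  74.9]), array([231. , 116.4], dtype=float32), np.float32(0.41))
D (array([378.4, -66.5]), array([103. ,   5.5], dtype=float32), np.float32(88.44)) (array([496.2, -90.5]), array([92.7, 28.1], dtype=float32), np.float32(0.69))
E (array([ 418.1, -374.8]), array([142.9, 131.1], dtype=float32), np.float32(83.9)) (array([ 514.9, -368.3]), array([207.1, 111.4], dtype=float32), np.float32(-5.14))
cutter (array([483.9, 378.5]), array([145.7,  24.2], dtype=float32), np.float32(-2.34))
disc (array([515.9, 232.2]), array([43.1, 42.3], dtype=float32), np.float32(2.56))
span (array([495.9, -69.4]), array([199.3,  30.4], dtype=float32), np.float32(3.26))
label (array([ 514.8, -371.4]), array([40.5, 31.8], dtype=float32), np.float32(-84.04))
```

Run:
```python
from h import *
im=cv2.imread('pics/top0.png');mp=model('top')
C={'A':(148,0,[(22,63),(168,58),(172,380),(28,385)]),'B':(208,198.8,[(212,30),(355,20),(374,341),(226,351)]),'D':(324,397.6,[(432,43),(577,50),(562,372),(417,366)]),'E':(442,596.4,[(637,40),(782,55),(758,377),(608,362)])}
for n,(u0,o,p) in C.items():
    p=np.array(p,float)-[o,0];uv=(p+.5)/3.55-.5+[u0,185];q=cast(mp,uv,.03)*1000
    l=((q[0]+q[1])-(q[3]+q[2]))/2;w=((q[0]+q[3])-(q[1]+q[2]))/2
    print(n,q.mean(0).round(1),np.hypot(*l).round(1),np.hypot(*w).round(1),np.degrees(np.arctan2(l[1],l[0])).round(2),np.degrees(np.arctan2(w[1],w[0])).round(2)-90)
f=cv2.GaussianBlur(im,(5,5),0).astype(int);d=f[:,:,2]-f[:,:,0];g=f.mean(2)
for n,u0,u1 in(('A',148,204),('B',207,263),('D',324,379),('E',440,500)):
    m=np.zeros(g.shape,np.uint8);m[180:305,u0:u1]=((d<15)|(g<120))[180:305,u0:u1]
    m=cv2.morphologyEx(m,cv2.MORPH_CLOSE,np.ones((5,5)));m=cv2.morphologyEx(m,cv2.MORPH_OPEN,np.ones((9,9)))
    print(n,rect(mp,m,.03))
```

```text
A [477.8 379. ] 233.5 104.2 4.48 3.1200000000000045
B [506.9 230.5] 234.3 104.8 5.55 5.099999999999994
D [496.6 -70.5] 233.7 104.0 -1.9 -1.4699999999999989
E [ 502.  -370.4] 234.3 105.4 -5.8 -4.780000000000001
A (array([477. , 375.2]), array([238.6, 115.2], dtype=float32), np.float32(3.94))
B (array([505.7, 229. ]), array([238. , 112.7], dtype=float32), np.float32(5.27))
D (array([495.6, -69.5]), array([237.6, 107.5], dtype=float32), np.float32(-1.56))
E (array([ 500.9, -368.1]), array([238.6, 114.7], dtype=float32), np.float32(-5.02))
```

```bash
python3 -c "
from h import *
go(.496,-.0694,.2,183.3)"
```

```text
shift/0.25 [-1.9591 -1.8758  0.1241] rows 13.575845414639446 twist -0.26 rows 2.724127941074708 curyaw 159.9
```

Call:
apply_moves(xyz=[[0,0,0],[0,0,0],[0,0,0],[-0.075,-0.178,0.008],[-0.075,-0.178,0.008]], twist=[-0.0867,-0.0867,-0.0867,0,0], gripper=0.6, force=40)

```text
time: 0.6
eef_pos: [0.2399, 0.4526, 0.2264]
orientation: [-0.0, -0.03, 1.0, -0.001]
force: [0.8, -0.8, 1.3]
width: 0.0513
grasp_force: 0.0
```

Call:
apply_moves(xyz=[[-0.075,-0.178,0.008],[-0.075,-0.178,0.008],[-0.075,-0.178,0.008],[-0.075,-0.178,0.008],[-0.075,-0.178,0.008]], twist=[0,0,0,0,0])

```text
time: 1.1
eef_pos: [0.3467, 0.2347, 0.2169]
orientation: [-0.0, -0.029, 1.0, -0.0]
force: [1.6, 0.3, 0.1]
width: 0.0513
grasp_force: 0.0
```

Call:
apply_moves(xyz=[[-0.075,-0.178,0.008],[-0.075,-0.178,0.008],[-0.075,-0.178,0.008],[-0.075,-0.178,0.008],[-0.075,-0.178,0.008]], twist=[0,0,0,0,0])

```text
time: 1.6
eef_pos: [0.4533, 0.0179, 0.207]
orientation: [-0.0, -0.029, 1.0, 0.0]
force: [1.2, 1.0, 1.4]
width: 0.0513
grasp_force: 0.0
```

Call:
apply_moves(xyz=[[-0.075,-0.178,0.008],[-0.075,-0.178,0.008],[0,0,0],[0,0,0]], twist=[0,0,0,0])

```text
time: 2.0
eef_pos: [0.4952, -0.0675, 0.2025]
orientation: [-0.001, -0.028, 1.0, 0.001]
force: [0.3, 0.3, -0.5]
width: 0.0513
grasp_force: 0.0
```

Run:
```python
from h import *
s=sensors.state();im=optics.camera('wrist')[:,:,::-1];cv2.imwrite('pics/w1.png',im);print(s['time'],s['joints'])
mp=model('wrist',s);g=im.mean(2)
go(.496,-.0694,.03,183.3)
m=cv2.morphologyEx((g>185).astype(np.uint8),cv2.MORPH_OPEN,np.ones((3,3)));print(rect(mp,m,.038))
```

```text
2.0 [-3.09079474e-01  7.41338446e-02  1.75363005e+00  4.80472526e-04
  1.31601931e+00 -1.93525342e+00]
shift/0.25 [-0.0051 -0.0129  0.6902] rows 3.4516341047540733 twist -0.0003 rows 0.0033581779461051933 curyaw -176.73
(array([524.4, -61.5]), array([647.8, 392.5], dtype=float32), np.float32(-86.83))
```

View pics/w1.png

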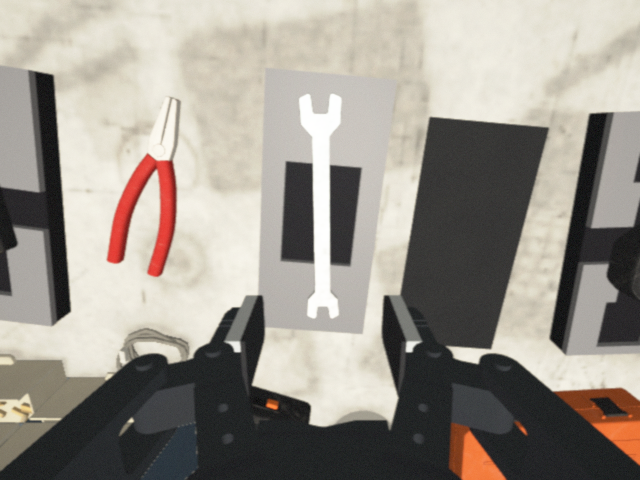

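```bash
cat >> h.py <<'E'
def sub(m,u0,u1,v0,v1):
    o=np.zeros(m.shape,np.uint8);o[v0:v1,u0:u1]=m[v0:v1,u0:u1];return o
def blocks(mp,im,u0,u1,v0,v1,z=.03,lo=0,hi=180):
    g=im.mean(2);m=sub((g<hi)&(g>=lo),u0,u1,v0,v1);m=cv2.morphologyEx(m,cv2.MORPH_OPEN,np.ones((5,5)));return rect(mp,m,z)
E
python3 - <<'E'
from h import *
s=sensors.state();im=cv2.imread('pics/w1.png');mp=model('wrist',s);g=im.mean(2)
print(g[90,290],g[60,290],im[90,290],im[60,290],g[150,321],g[220,250])
print('D',blocks(mp,im,245,400,60,295,hi=190))
print('sp',rect(mp,sub(g>225,295,345,92,322),.038))
print('mat',blocks(mp,im,395,560,100,330,.003,0,100))
E
```

```text
192.66666666666666 195.33333333333334 [187 192 199] [181 198 207] 253.33333333333334 233.66666666666666
D (array([ 509.4, -100.3]), array([126.5,  52.9], dtype=float32), np.float32(2.82))
sp (array([491.8, -69. ]), array([198.5,  33.5], dtype=float32), np.float32(3.26))
mat (array([512.7,  75.7]), array([215.5, 109. ], dtype=float32), np.float32(-1.55))
```

Call:
apply_moves(xyz=[[0.005,-0.006,0.17],[0,0,0.17],[0,0,0.17],[0,0,0.17],[0,0,0]], twist=[0,0,0,0,0])

```text
time: 2.55
eef_pos: [0.4913, -0.0657, 0.0295]
orientation: [-0.003, -0.03, 1.0, 0.002]
force: [-0.0, 0.0, 0.2]
width: 0.0516
grasp_force: 0.0
```

Call:
apply_moves(xyz=[[0,0,0],[0,0,0],[0,0,0],[0,0,0],[0,0,0]], twist=[0,0,0,0,0], gripper=0)

```text
time: 3.05
eef_pos: [0.4955, -0.0682, 0.0352]
orientation: [0.001, -0.029, 1.0, -0.0]
force: [-1.9, 3.5, 6.7]
width: 0.0144
grasp_force: 40.6
```

Call:
apply_moves(xyz=[[0,0,-0.13],[0,0,-0.13],[-0.049,0.19,0],[-0.049,0.19,0],[-0.049,0.19,0]], twist=[0,0,0,0,0])

```text
time: 3.55
eef_pos: [0.5234, 0.077, 0.0994]
orientation: [0.001, -0.028, 1.0, -0.0]
force: [1.0, -0.5, -1.8]
width: 0.0144
grasp_force: 39.6
```

Call:
apply_moves(xyz=[[0,0,0],[0,0,0.13],[0,0,0.13],[0,0,0]], twist=[0,0,0,0])

```text
time: 3.95
eef_pos: [0.5178, 0.0757, 0.0291]
orientation: [-0.005, -0.029, 1.0, 0.0]
force: [-0.5, -0.5, -2.4]
width: 0.0143
grasp_force: 39.7
```

Call:
apply_moves(xyz=[[0,0,0.04],[0,0,0.03],[0,0,0],[0,0,0]], twist=[0,0,0,0])

```text
time: 4.35
eef_pos: [0.5237, 0.0758, 0.0166]
orientation: [0.001, -0.029, 1.0, -0.0]
force: [0.7, -1.2, -1.2]
width: 0.0144
grasp_force: 39.7
```

Call:
apply_moves(xyz=[[0,0,0.028],[0,0,0],[0,0,0]], twist=[0,0,0])

```text
time: 4.65
eef_pos: [0.5228, 0.076, 0.0087]
orientation: [-0.0, -0.029, 1.0, 0.0]
force: [-0.0, 0.1, -1.2]
width: 0.0142
grasp_force: 39.7
```

Call:
apply_moves(xyz=[[0,0,0],[0,0,0],[0,0,-0.19],[0,0,-0.19],[0,0,-0.19]], twist=[0,0,0,0,0], gripper=0.6)

```text
time: 5.15
eef_pos: [0.5226, 0.076, 0.1527]
orientation: [-0.0, -0.029, 1.0, 0.0]
force: [0.8, -0.2, 0.3]
width: 0.051
grasp_force: 0.0
```

Call:
apply_moves(xyz=[[0,-0.09,-0.17],[0.0135,-0.178,0],[0.0135,-0.178,0],[0.0135,-0.178,0],[0.0135,-0.178,0]], twist=[0,0,0,0,0], gripper=1)

```text
time: 5.65
eef_pos: [0.521, -0.1266, 0.1945]
orientation: [0.001, -0.029, 1.0, -0.0]
force: [1.8, -0.0, 0.1]
width: 0.0854
grasp_force: 0.0
```

Call:
apply_moves(xyz=[[0.0135,-0.178,0],[0.0135,-0.178,0],[0.0135,-0.178,0],[0.0135,-0.178,0],[0.0135,-0.178,0]], twist=[0,0,0,0,0])

```text
time: 6.15
eef_pos: [0.5168, -0.35, 0.1942]
orientation: [0.0, -0.029, 1.0, -0.0]
force: [1.2, 0.8, -0.1]
width: 0.0857
grasp_force: 0.0
```

Call:
apply_moves(xyz=[[0.01,-0.09,0],[0,0,0],[0,0,0],[0,0,0]], twist=[-0.03,0,0,0])

```text
time: 6.55
eef_pos: [0.516, -0.3693, 0.1937]
orientation: [-0.0, -0.053, 0.999, 0.0]
force: [-0.2, 0.3, 0.3]
width: 0.0854
grasp_force: 0.0
```

Run:
```python
from h import *
s=sensors.state();im=optics.camera('wrist')[:,:,::-1];cv2.imwrite('pics/w2.png',im);print(s['time'],s['joints'],s['eef_pos'])
cv2.imwrite('pics/t2.png',optics.camera('top')[:,:,::-1])
```

```text
6.55 [-7.57693302e-01  3.61355660e-01  1.42465062e+00  4.90020425e-04
  1.35641510e+00 -2.43424028e+00] [ 0.51595966 -0.36926237  0.19369541]
```

View pics/w2.png

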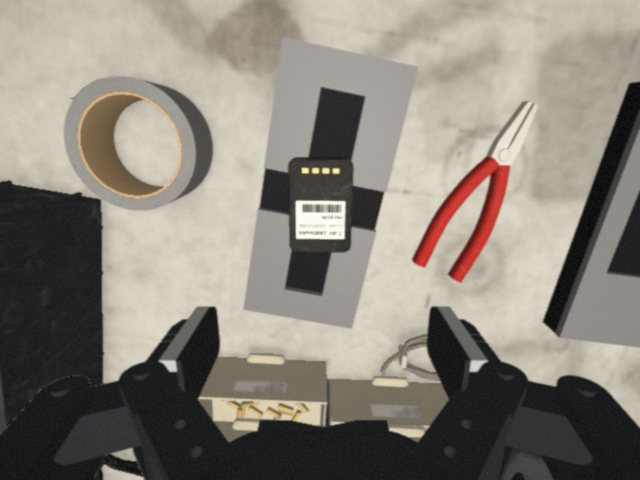

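```bash
cat >> h.py <<'E'
def quad(mp,uv,z):
    "uv TL,TR,BR,BL; centre, length along TL->BL, width, dirs of BL-TL(mod180) and perpendicular"
    q=cast(mp,uv,z)*1000;l=(q[2]+q[3]-q[0]-q[1])/2;w=(q[1]+q[2]-q[0]-q[3])/2
    a=lambda v:(np.degrees(np.arctan2(v[1],v[0]))+90)%180-90
    return q.mean(0).round(1),np.hypot(*l).round(1),np.hypot(*w).round(1),a(l).round(2),round(a([w[1],-w[0]]),2)
E
python3 - <<'E'
from h import *
im=cv2.imread('pics/w2.png');mp=model('wrist');g=im.mean(2)
print('bat',quad(mp,[(290,158),(352,158),(350,250),(291,250)],.05))
print('E',quad(mp,[(285,38),(417,66),(353,327),(244,308)],.03))
go(.515,-.371,.04,186)
E
```

```text
bat (array([ 499.9, -372.8]), np.float64(75.6), np.float64(48.9), np.float64(5.67), np.float64(6.07))
E (array([ 498.8, -371.6]), np.float64(232.8), np.float64(104.5), np.float64(-5.03), np.float64(-4.88))
shift/0.25 [ 0.0054 -0.0072  0.6156] rows 3.0783315015705184 twist 0.0011 rows 0.011508193280669612 curyaw -173.9
```

Call:
apply_moves(xyz=[[0.061,-0.008,0.155],[0,0,0.155],[0,0,0.155],[0,0,0.13],[0,0,0]], twist=[0,0,0,0,0])

```text
time: 7.15
eef_pos: [0.4975, -0.3695, 0.0394]
orientation: [-0.004, -0.053, 0.999, 0.005]
force: [-0.4, 0.7, -0.7]
width: 0.0852
grasp_force: 0.0
```

Call:
apply_moves(xyz=[[0,0,0],[0,0,0.025],[0,0,0],[0,0,0]], twist=[0,0,0,0])

```text
time: 7.55
eef_pos: [0.5018, -0.375, 0.0405]
orientation: [0.001, -0.052, 0.999, -0.001]
force: [0.3, 0.4, 0.5]
width: 0.0854
grasp_force: 0.0
```

Call:
apply_moves(xyz=[[0,0,0],[0,0,0],[0,0,0],[0,0,0],[0,0,0]], twist=[0,0,0,0,0], gripper=0)

```text
time: 8.05
eef_pos: [0.5013, -0.3747, 0.0396]
orientation: [0.0, -0.052, 0.999, -0.0]
force: [-0.1, 0.5, 5.2]
width: 0.0505
grasp_force: 42.3
```

Call:
apply_moves(xyz=[[0,0,-0.16],[0,0,-0.16],[0,0,0],[0.0084,0.1737,0],[0.0084,0.1737,0]], twist=[0,0,0.0844,0,0])

```text
time: 8.55
eef_pos: [0.4986, -0.2871, 0.1183]
orientation: [-0.0, 0.015, 1.0, 0.0]
force: [0.7, 0.9, -1.8]
width: 0.0503
grasp_force: 42.7
```

Call:
apply_moves(xyz=[[0.0084,0.1737,0],[0.0084,0.1737,0],[0.0084,0.1737,0],[0.0084,0.1737,0],[0.0084,0.1737,0]], twist=[0,0,0,0,0])

```text
time: 9.05
eef_pos: [0.4936, -0.0681, 0.118]
orientation: [-0.001, 0.014, 1.0, 0.0]
force: [1.6, 1.0, -1.5]
width: 0.0505
grasp_force: 42.7
```

Call:
apply_moves(xyz=[[0,0,0],[0,0,0],[0,0,0]], twist=[0,0,0])

```text
time: 9.35
eef_pos: [0.4946, -0.0707, 0.1185]
orientation: [-0.0, 0.014, 1.0, -0.0]
force: [-0.2, -0.3, -0.8]
width: 0.0501
grasp_force: 42.7
```

Run:
```python
from h import *
s=sensors.state();im=optics.camera('wrist')[:,:,::-1];cv2.imwrite('pics/w3.png',im)
go(.495,-.0705,.034,178.4)
```

```text
shift/0.25 [-0.0012  0.0026  0.3384] rows 1.6921259896411085 twist -0.0007 rows 0.007467009432490451 curyaw 178.34
```

View pics/w3.png

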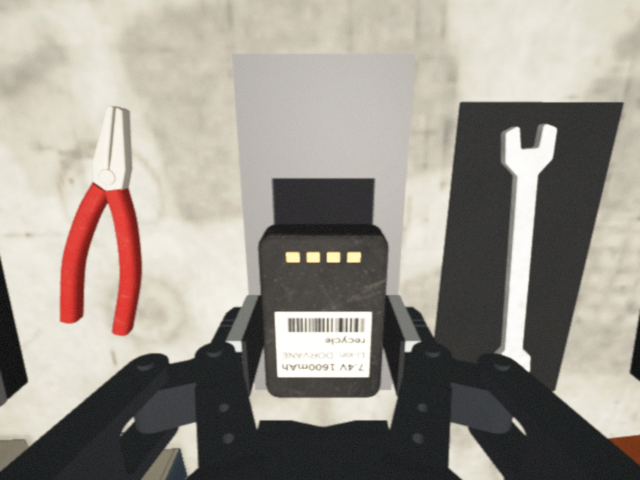

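Run:
```python
from h import *
mp=model('wrist')
print(cast(mp,[(273,178),(376,178),(233,54),(416,54)],.03)*1000, 'bat front', cast(mp,[(262,228),(386,228)],.0985)*1000)
```

```text
[[ 447.15096518 -101.87037772]
 [ 449.07580397  -36.32293976]
 [ 375.48165253 -119.83417057]
 [ 378.58594969  -14.38271994]] bat front [[460.9696577  -98.94977298]
 [462.66807556 -41.04622219]]
```

Call:
apply_moves(xyz=[[-0.006,0.001,0.15],[0,0,0.13],[0,0,0],[0,0,0.04],[0,0,0]], twist=[0,0,0,0,0])

```text
time: 9.9
eef_pos: [0.4965, -0.0706, 0.039]
orientation: [0.0, 0.014, 1.0, -0.0]
force: [0.7, -0.1, -1.1]
width: 0.0503
grasp_force: 42.7
```

Call:
apply_moves(xyz=[[0,0,0],[0,0,0]], twist=[0,0])

```text
time: 10.1
eef_pos: [0.4974, -0.0703, 0.0402]
orientation: [0.001, 0.014, 1.0, -0.0]
force: [-1.1, 0.0, -0.4]
width: 0.0503
grasp_force: 42.7
```

Call:
apply_moves(xyz=[[0,0,0.014],[0,0,0.013],[0,0,0],[0,0,0]], twist=[0,0,0,0])

```text
time: 10.5
eef_pos: [0.4967, -0.0699, 0.0326]
orientation: [0.001, 0.014, 1.0, -0.0]
force: [0.3, 0.1, 3.9]
width: 0.0508
grasp_force: 43.3
```

Call:
apply_moves(xyz=[[0,0,0],[0,0,0],[0,0,0],[0,0,-0.17],[0,0,-0.17]], twist=[0,0,0,0,0], gripper=1)

```text
time: 11.0
eef_pos: [0.4941, -0.0692, 0.116]
orientation: [-0.003, 0.014, 1.0, 0.001]
force: [1.8, -0.6, 1.2]
width: 0.0852
grasp_force: 0.0
```

Call:
apply_moves(xyz=[[0,0,-0.17],[0.0118,0.09,-0.15],[0.0118,0.179,0],[0.0118,0.179,0],[0.0118,0.179,0]], twist=[0,0,0,0,0])

```text
time: 11.5
eef_pos: [0.4886, 0.0885, 0.1976]
orientation: [0.001, 0.014, 1.0, 0.0]
force: [0.4, -0.2, -0.0]
width: 0.0852
grasp_force: 0.0
```

Call:
apply_moves(xyz=[[0.0118,0.179,0],[0.0118,0.179,0],[0.0118,0.179,0],[0.0118,0.179,0],[0.0118,0.179,0]], twist=[0,0,0,0,0], gripper=0.6)

```text
time: 12.0
eef_pos: [0.4796, 0.3131, 0.1968]
orientation: [-0.0, 0.014, 1.0, -0.0]
force: [0.3, -0.6, 0.5]
width: 0.0513
grasp_force: 0.0
```

Call:
apply_moves(xyz=[[0.0118,0.179,0],[0.0118,0.09,0],[0,0,0],[0,0,0],[0,0,0]], twist=[0,0,0,0,0])

```text
time: 12.5
eef_pos: [0.4761, 0.3775, 0.1966]
orientation: [-0.0, 0.014, 1.0, -0.001]
force: [-0.2, 0.4, -0.1]
width: 0.0512
grasp_force: 0.0
```

Run:
```python
from h import *
s=sensors.state();im=optics.camera('wrist')[:,:,::-1];cv2.imwrite('pics/w4.png',im);print(s['time'],s['joints'],s['eef_pos'])
t=optics.camera('top')[:,:,::-1];cv2.imwrite('pics/t4.png',t)
c=cv2.resize(t[185:300,320:500],None,fx=2,fy=2);cv2.imwrite('pics/c4.png',np.vstack([im,np.pad(c,((0,0),(0,280),(0,0)))])[:, :][160*0:710:1][::1][:710]);
v=cv2.resize(np.vstack([im,np.pad(c,((0,0),(0,280),(0,0)))]),None,fx=.84,fy=.84);cv2.imwrite('pics/c4.png',v)
mp=model('wrist',s);hsv=cv2.cvtColor(np.ascontiguousarray(im),cv2.COLOR_BGR2HSV);m=sub((hsv[:,:,1]>120)&(hsv[:,:,0]>15)&(hsv[:,:,0]<35),240,420,40,340)
print(rect(mp,m,.044))
```

```text
12.5 [ 5.28325415e-01  3.04040739e-01  1.49392423e+00 -5.78209454e-04
  1.34471531e+00 -1.01367620e+00] [0.47607632 0.37747384 0.19662927]
(array([466.5, 379.9]), array([118.9,  22.6], dtype=float32), np.float32(-2.75))
```

View pics/c4.png

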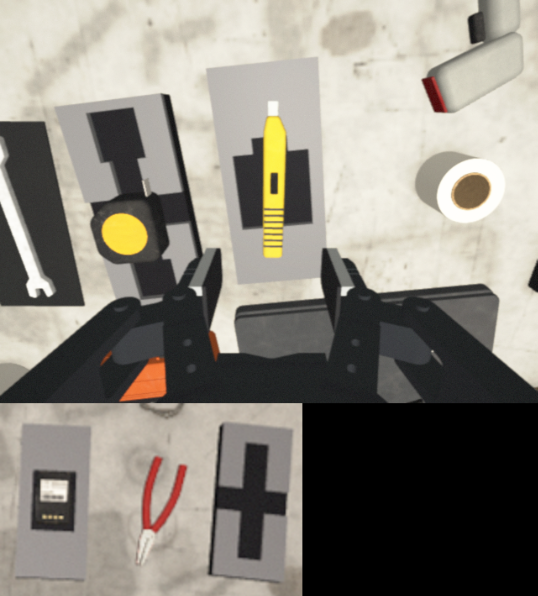

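Run:
```python
from h import *
mp=model('wrist');s=1/.84
e=lambda u,v,z:(cast(mp,[(u*s,v*s)],z)*1000)[0].round(1)
print('tip',e(273,101,.037),'tail',e(273,258,.044))
print('A',quad(mp,np.array([(208,68),(319,57),(327,277),(236,284)])*s,.03))
print('B',quad(mp,np.array([(56,107),(161,95),(193,290),(105,299)])*s,.03))
print('disc',e(125,233,.066))
print('hook',e(146,187,.035))
```

```text
tip [394.  381.1] tail [556.  376.5]
A (array([476.4, 379.1]), np.float64(233.9), np.float64(105.4), np.float64(3.02), np.float64(3.4))
B (array([498.4, 224.5]), np.float64(218.4), np.float64(105.5), np.float64(1.55), np.float64(4.69))
disc [512.6 232.6]
hook [474.7 246.9]
```

Call:
apply_moves(xyz=[[0.002,0.006,0.16],[0,0,0.16],[0,0,0.16],[0,0,0.15],[0,0,0]], twist=[0.008,0,0,0,0])

```text
time: 13.1
eef_pos: [0.4709, 0.3761, 0.0333]
orientation: [-0.006, 0.021, 1.0, -0.004]
force: [-0.9, -0.7, -0.5]
width: 0.051
grasp_force: 0.0
```

Call:
apply_moves(xyz=[[0,0,0],[0,0,0.02],[0,0,0],[0,0,0]], twist=[0,0,0,0])

```text
time: 13.5
eef_pos: [0.4769, 0.3809, 0.0365]
orientation: [0.001, 0.02, 1.0, 0.001]
force: [-0.9, 0.0, 0.4]
width: 0.0515
grasp_force: 0.0
```

Call:
apply_moves(xyz=[[0,0,0],[0,0,0],[0,0,0],[0,0,0],[0,0,0]], twist=[0,0,0,0,0], gripper=0)

```text
time: 14.0
eef_pos: [0.4762, 0.3807, 0.0355]
orientation: [0.001, 0.02, 1.0, 0.0]
force: [-0.8, -0.4, 4.7]
width: 0.0198
grasp_force: 40.1
```

Call:
apply_moves(xyz=[[0,0,-0.16],[0,0,-0.16],[0,0,0],[-0.0224,-0.1867,0],[-0.0224,-0.1867,0]], twist=[0,0,0.03,0,0])

```text
time: 14.5
eef_pos: [0.4782, 0.286, 0.1143]
orientation: [0.0, 0.042, 0.999, -0.0]
force: [0.6, -1.1, -0.7]
width: 0.0199
grasp_force: 39.6
```

Call:
apply_moves(xyz=[[-0.0224,-0.1867,0],[-0.0224,-0.1867,0],[-0.0224,-0.1867,0],[-0.0224,-0.1867,0],[-0.0224,-0.1867,0]], twist=[0,0,0,0,0])

```text
time: 15.0
eef_pos: [0.4853, 0.0496, 0.1139]
orientation: [-0.001, 0.044, 0.999, 0.0]
force: [0.3, -0.5, -0.7]
width: 0.0199
grasp_force: 39.6
```

Call:
apply_moves(xyz=[[-0.0224,-0.1867,0],[-0.0224,-0.1867,0],[-0.0224,-0.1867,0],[-0.0224,-0.1867,0],[-0.0224,-0.1867,0]], twist=[0,0,0,0,0])

```text
time: 15.5
eef_pos: [0.4928, -0.1852, 0.1138]
orientation: [-0.001, 0.044, 0.999, 0.0]
force: [0.9, -0.3, 0.2]
width: 0.02
grasp_force: 39.6
```

Call:
apply_moves(xyz=[[-0.0224,-0.1867,0],[-0.0224,-0.1867,0],[-0.0224,-0.1867,0],[-0.0224,-0.1867,0],[0,0,0]], twist=[0,0,0,0,0])

```text
time: 16.0
eef_pos: [0.499, -0.3779, 0.1142]
orientation: [0.001, 0.046, 0.999, -0.002]
force: [0.5, 0.3, -0.3]
width: 0.0196
grasp_force: 39.6
```

Call:
apply_moves(xyz=[[0,0,0],[0,0,0]], twist=[0,0])

```text
time: 16.2
eef_pos: [0.4991, -0.3701, 0.1134]
orientation: [-0.001, 0.043, 0.999, 0.001]
force: [-0.3, 1.0, -1.4]
width: 0.0201
grasp_force: 39.6
```

Run:
```python
from h import *
s=sensors.state();im=optics.camera('wrist')[:,:,::-1];cv2.imwrite('pics/w5.png',im);print(s['time'],s['eef_pos'],s['width'])
go(.5005,-.371,.0285,175)
```

```text
16.2 [ 0.499062   -0.37005306  0.11344685] 0.020131410663174913
shift/0.25 [-0.0058 -0.0052  0.3408] rows 1.7042958761606666 twist 0.0007 rows 0.007357098692472766 curyaw 175.06
```

View pics/w5.png

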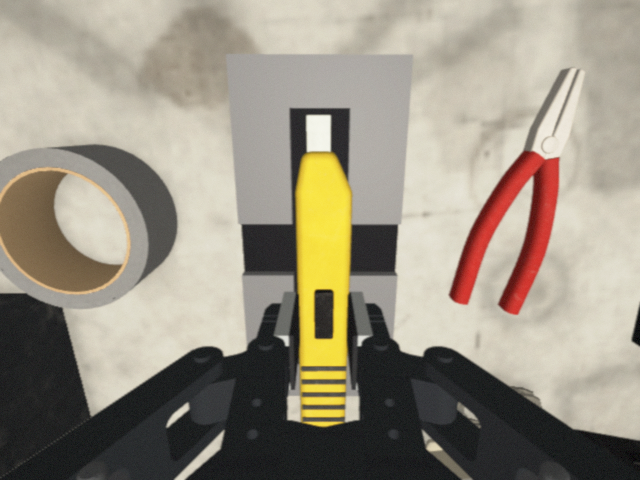

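Run:
```python
from h import *
mp=model('wrist')
print(cast(mp,[(290,108),(350,108),(320,225),(320,273),(227,55),(413,55)],.03)*1000, 'tip', cast(mp,[(319,115)],.115)*1000, cast(mp,[(324,400)],.122)*1000)
```

```text
[[ 409.55378311 -381.64529901]
 [ 412.60318742 -346.45095249]
 [ 482.11311402 -370.38273554]
 [ 515.63101149 -373.37053862]
 [ 378.53125754 -413.88715888]
 [ 387.58004911 -309.17317833]] tip [[ 417.25567974 -364.48641939]] [[ 539.29486869 -373.1326362 ]]
```

Call:
apply_moves(xyz=[[0,0,0.15],[0,0,0.13],[0,0,0],[0,0,0.03],[0,0,0]], twist=[0,0,0,0,0])

```text
time: 16.75
eef_pos: [0.5004, -0.3714, 0.0379]
orientation: [0.0, 0.043, 0.999, -0.0]
force: [-0.4, -0.5, -1.1]
width: 0.0201
grasp_force: 39.6
```

Call:
apply_moves(xyz=[[0,0,0.014],[0,0,0.012],[0,0,0],[0,0,0]], twist=[0,0,0,0])

```text
time: 17.15
eef_pos: [0.4998, -0.3717, 0.0309]
orientation: [0.0, 0.044, 0.999, -0.0]
force: [-0.4, 0.2, -0.6]
width: 0.0203
grasp_force: 39.6
```

Call:
apply_moves(xyz=[[0,0,0.01],[0,0,0],[0,0,0]], twist=[0,0,0])

```text
time: 17.45
eef_pos: [0.5001, -0.3721, 0.0285]
orientation: [0.0, 0.044, 0.999, -0.0]
force: [0.7, 0.2, 0.7]
width: 0.0203
grasp_force: 39.8
```

Call:
apply_moves(xyz=[[0,0,0],[0,0,0],[0,0,0],[0,0,-0.19],[0,0,-0.19]], twist=[0,0,0,0,0], gripper=0.6)

```text
time: 17.95
eef_pos: [0.498, -0.3699, 0.1212]
orientation: [-0.002, 0.044, 0.999, 0.002]
force: [1.3, -0.7, 0.8]
width: 0.0512
grasp_force: 0.0
```

Call:
apply_moves(xyz=[[0,0,-0.19],[0,0,-0.19],[0.0137,0.1847,0],[0.0137,0.1847,0],[0.0137,0.1847,0]], twist=[0,0,0,0,0], gripper=1)

```text
time: 18.45
eef_pos: [0.5014, -0.2315, 0.2186]
orientation: [0.001, 0.044, 0.999, -0.0]
force: [1.2, -0.2, 0.6]
width: 0.0854
grasp_force: 0.0
```

Call:
apply_moves(xyz=[[0.0137,0.1847,0],[0.0137,0.1847,0],[0.0137,0.1847,0],[0.0137,0.1847,0],[0.0137,0.1847,0]], twist=[0,0,0,0,0])

```text
time: 18.95
eef_pos: [0.5042, 0.0007, 0.2181]
orientation: [0.0, 0.044, 0.999, 0.0]
force: [0.5, 1.1, 0.3]
width: 0.0853
grasp_force: 0.0
```

Call:
apply_moves(xyz=[[0.0137,0.1847,0],[0.0137,0.1847,0],[0.0137,0.1847,0],[0.0137,0.1847,0],[0.0137,0.1847,0]], twist=[0,0,0,0,0])

```text
time: 19.45
eef_pos: [0.5073, 0.2322, 0.2181]
orientation: [0.0, 0.044, 0.999, -0.0]
force: [0.6, 0.3, -0.4]
width: 0.0855
grasp_force: 0.0
```

Call:
apply_moves(xyz=[[0,0,0],[0,0,0],[0,0,0]], twist=[0,0,0])

```text
time: 19.75
eef_pos: [0.5076, 0.2294, 0.2178]
orientation: [-0.0, 0.044, 0.999, -0.0]
force: [0.2, 0.2, 0.3]
width: 0.0854
grasp_force: 0.0
```

Run:
```python
from h import *
s=sensors.state();im=optics.camera('wrist')[:,:,::-1];print(s['time'],s['eef_pos'])
t=optics.camera('top')[:,:,::-1];cv2.imwrite('pics/w6.png',im)
c=cv2.resize(t[185:300,440:500],None,fx=2,fy=2);v=im.copy();v[:230,:120]=c;cv2.imwrite('pics/c6.png',v)
```

```text
19.75 [0.50755228 0.22941487 0.21775998]
```

View pics/c6.png

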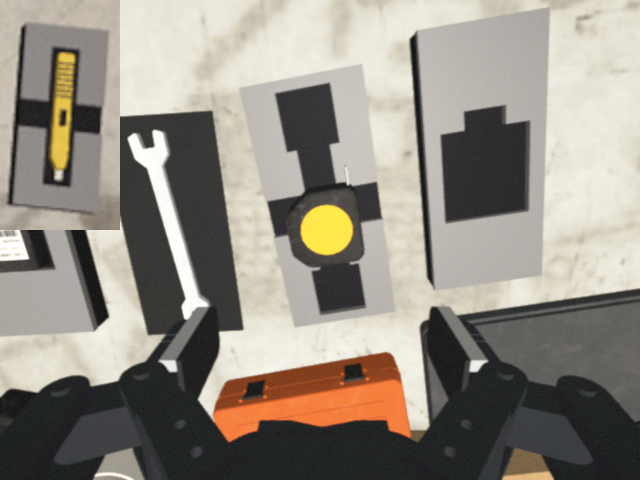

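Run:
```python
import cv2
im=cv2.imread('pics/w6.png')[160:280,270:390];im=cv2.convertScaleAbs(cv2.resize(im,None,fx=5,fy=5,interpolation=cv2.INTER_CUBIC),alpha=2.2,beta=0);cv2.imwrite('pics/c7.png',im)
```

```text
(no output)
```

View pics/c7.png

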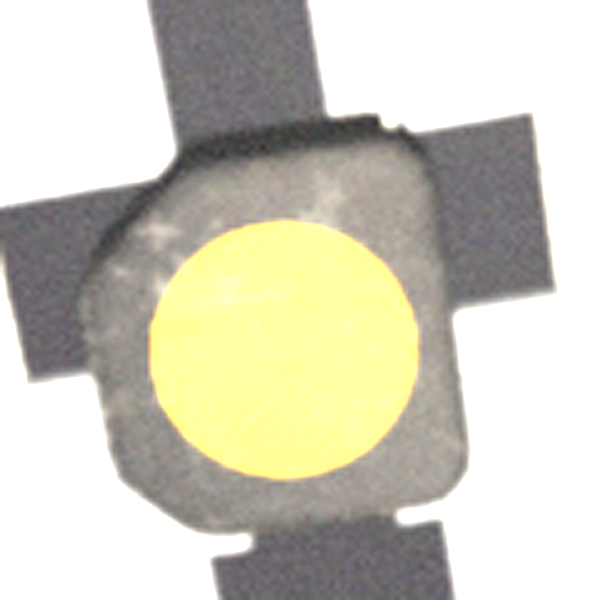

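Run:
```python
from h import *
mp=model('wrist');o=np.array([270,160])
k=lambda p:(np.array(p,float)+.5)/5-.5+o
print('tape',quad(mp,k([(66,180),(434,137),(471,500),(118,545)]),.066))
print('right edge',cast(mp,k([(437,190),(467,460),(85,300),(112,470),(284,349)]),.066)*1000)
print('hook',cast(mp,[(348,166),(351,186)],.032)*1000)
print('A',quad(mp,[(416,30),(549,9),(541,275),(435,289)],.03))
print('Acut',quad(mp,[(442,135),(530,121),(527,211),(446,221)],.03),cast(mp,[(465,112),(506,105)],.03)*1000)
print('B',quad(mp,[(240,88),(361,65),(395,309),(294,327)],.03))
```

```text
tape (array([512.9, 229. ]), np.float64(64.5), np.float64(61.6), np.float64(1.62), np.float64(2.11))
right edge [[488.65506265 258.45014192]
 [536.29679441 260.74423184]
 [502.03677416 198.34551691]
 [532.62347838 199.35735966]
 [513.57049182 230.93979018]]
hook [[466.16525871 254.80858981]
 [484.3250225  256.30345986]]
A (array([476.6, 378. ]), np.float64(232.9), np.float64(105.4), np.float64(3.9), np.float64(3.06))
Acut (array([484.4, 379.2]), np.float64(79.8), np.float64(75.8), np.float64(3.08), np.float64(2.95)) [[429.64335676 358.62385135]
 [427.09770773 393.49231175]]
B (array([504.7, 230.1]), np.float64(232.2), np.float64(104.7), np.float64(5.06), np.float64(5.5))
```

Run:
```python
from h import *
mw=model('wrist');mt=model('top')
for z in(.03,.035,.04,.05,.06):print(z,cast(mw,[(346.5,165),(350.5,186)],z).round(4).tolist(),cast(mt,[(223,251.5),(222.5,246)],z).round(4).tolist())
t=cv2.imread('pics/t4.png');a=cv2.resize(t[225:260,210:255],None,fx=9,fy=9,interpolation=cv2.INTER_CUBIC)
w=cv2.imread('pics/w6.png');b=cv2.resize(w[155:200,325:370],None,fx=7,fy=7,interpolation=cv2.INTER_CUBIC)
cv2.imwrite('pics/c8.png',np.hstack([a,b]))
```

```text
0.03 [[0.4654, 0.2536], [0.4846, 0.256]] [[0.4673, 0.2562], [0.4814, 0.2581]]
0.035 [[0.4648, 0.2534], [0.4838, 0.2557]] [[0.4667, 0.2551], [0.4807, 0.257]]
0.04 [[0.4643, 0.2531], [0.4829, 0.2554]] [[0.4661, 0.254], [0.4801, 0.2559]]
0.05 [[0.4632, 0.2525], [0.4813, 0.2547]] [[0.4649, 0.2517], [0.4788, 0.2537]]
0.06 [[0.4621, 0.252], [0.4796, 0.2541]] [[0.4637, 0.2495], [0.4775, 0.2514]]
```

View pics/c8.png

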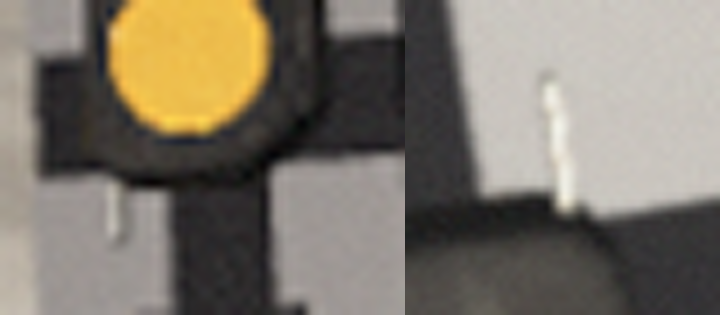

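Call:
apply_moves(xyz=[[0,0,0],[0.01,0,0.16],[0,0,0.16],[0,0,0.15],[0,0,0]], twist=[-0.08,0,0,0,0])

```text
time: 20.35
eef_pos: [0.5003, 0.2273, 0.0948]
orientation: [-0.006, -0.018, 1.0, -0.002]
force: [-1.2, -0.2, -1.0]
width: 0.0854
grasp_force: 0.0
```

Call:
apply_moves(xyz=[[0,0,0],[0,0,0.13],[0,0,0.1],[0,0,0],[0,0,0]], twist=[0,0,0,0,0])

```text
time: 20.85
eef_pos: [0.5071, 0.2305, 0.0454]
orientation: [0.002, -0.019, 1.0, 0.0]
force: [0.0, -0.1, -0.0]
width: 0.0854
grasp_force: 0.0
```

Call:
apply_moves(xyz=[[0,0,0],[0,0,0]], twist=[0,0])

```text
time: 21.05
eef_pos: [0.5072, 0.2307, 0.0455]
orientation: [0.002, -0.019, 1.0, 0.001]
force: [0.1, 0.2, -0.1]
width: 0.0855
grasp_force: 0.0
```

Call:
apply_moves(xyz=[[0.008,-0.003,0.016],[0,0,0],[0,0,0]], twist=[0,0,0])

```text
time: 21.35
eef_pos: [0.503, 0.2293, 0.039]
orientation: [-0.0, -0.019, 1.0, -0.0]
force: [-0.5, 1.8, 0.2]
width: 0.0853
grasp_force: 0.0
```

Call:
apply_moves(xyz=[[0,0,0],[0,0,0],[0,0,0],[0,0,0]], twist=[0,0,0,0], gripper=0)

```text
time: 21.75
eef_pos: [0.5033, 0.2293, 0.0394]
orientation: [-0.0, -0.019, 1.0, -0.0]
force: [-1.8, -1.4, 4.0]
width: 0.0625
grasp_force: 43.7
```

Call:
apply_moves(xyz=[[0,0,-0.18],[0,0,-0.18],[0,0,0],[0.0195,0.1505,0],[0.0195,0.1505,0]], twist=[0,0,-0.0133,0,0])

```text
time: 22.25
eef_pos: [0.4888, 0.3038, 0.1282]
orientation: [-0.0, -0.028, 1.0, -0.0]
force: [0.6, 0.3, -2.7]
width: 0.0623
grasp_force: 46.0
```

Call:
apply_moves(xyz=[[0.0195,0.1505,0],[0.0195,0.1505,0],[0,0,0],[0,0,0],[0,0,0]], twist=[0,0,0,0,0])

```text
time: 22.75
eef_pos: [0.4743, 0.3773, 0.1277]
orientation: [-0.001, -0.029, 1.0, -0.001]
force: [-0.4, -0.0, -2.1]
width: 0.0624
grasp_force: 46.1
```

Run:
```python
from h import *
s=sensors.state();im=optics.camera('wrist')[:,:,::-1];cv2.imwrite('pics/w9.png',im);print(s['time'],s['eef_pos'],s['width'])
go(.475,.3785,.0324,183.4)
```

```text
22.75 [0.47434124 0.37734051 0.12769915] 0.062373107528153934
shift/0.25 [-0.0022  0.0057  0.3825] rows 1.9125304840870134 twist -0.0008 rows 0.008302016588160505 curyaw -176.67
```

View pics/w9.png

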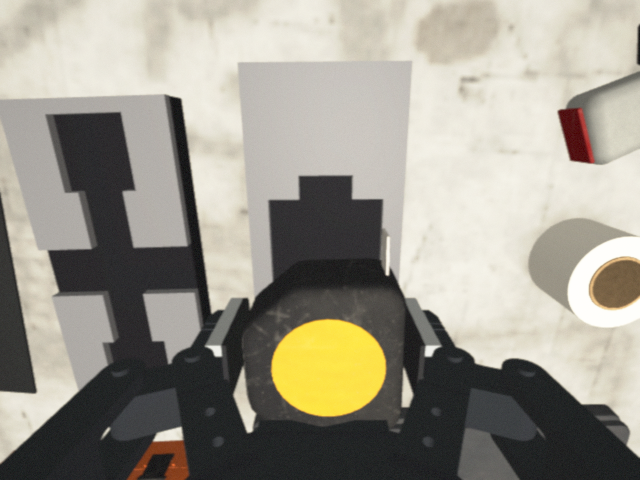

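Call:
apply_moves(xyz=[[0,0.005,0.17],[0,0,0.15],[0,0,0],[0,0,0.03],[0,0,0]], twist=[0,0,0,0,0])

```text
time: 23.3
eef_pos: [0.476, 0.3797, 0.0427]
orientation: [0.001, -0.029, 1.0, 0.0]
force: [0.1, 0.0, -1.9]
width: 0.0625
grasp_force: 46.0
```

Call:
apply_moves(xyz=[[0,0,0.01],[0,0,0.01],[0,0,0],[0,0,0]], twist=[0,0,0,0])

```text
time: 23.7
eef_pos: [0.4751, 0.3799, 0.0371]
orientation: [0.0, -0.03, 1.0, 0.0]
force: [-0.9, -0.7, -2.5]
width: 0.0622
grasp_force: 46.1
```

Call:
apply_moves(xyz=[[0,0,0.01],[0,0,0.009],[0,0,0],[0,0,0]], twist=[0,0,0,0])

```text
time: 24.1
eef_pos: [0.4751, 0.3799, 0.0326]
orientation: [0.0, -0.03, 1.0, 0.0]
force: [-1.8, -1.5, 4.5]
width: 0.0626
grasp_force: 46.8
```

Call:
apply_moves(xyz=[[0,0,0],[0,0,0],[0,0,0],[0,0,-0.17],[0,0,-0.17]], twist=[0,0,0,0,0], gripper=1)

```text
time: 24.6
eef_pos: [0.4732, 0.3787, 0.1152]
orientation: [-0.002, -0.03, 1.0, -0.001]
force: [1.7, 1.9, 0.8]
width: 0.0857
grasp_force: 0.0
```

Call:
apply_moves(xyz=[[0,0,-0.17],[0,0,-0.16],[-0.0169,-0.175,0],[-0.0169,-0.175,0],[-0.0169,-0.175,0]], twist=[0,0,0,0,0])

```text
time: 25.1
eef_pos: [0.4954, 0.2484, 0.1998]
orientation: [0.001, -0.03, 1.0, 0.0]
force: [0.7, -0.5, -1.1]
width: 0.0855
grasp_force: 0.0
```

Call:
apply_moves(xyz=[[-0.0169,-0.175,0],[-0.0169,-0.175,0],[-0.0169,-0.175,0],[-0.0169,-0.175,0],[0,0,0]], twist=[0,0,0,0,0], gripper=0.6)

```text
time: 25.6
eef_pos: [0.5234, 0.0708, 0.1993]
orientation: [0.0, -0.026, 1.0, -0.001]
force: [0.2, 0.8, 0.2]
width: 0.0513
grasp_force: 0.0
```

Call:
apply_moves(xyz=[[0,0,0],[0,0,0]], twist=[0,0])

```text
time: 25.8
eef_pos: [0.5222, 0.0765, 0.1991]
orientation: [-0.0, -0.03, 1.0, 0.0]
force: [0.2, 0.6, 1.1]
width: 0.0515
grasp_force: 0.0
```

Run:
```python
from h import *
s=sensors.state();im=optics.camera('wrist')[:,:,::-1];cv2.imwrite('pics/w10.png',im);t=optics.camera('top')[:,:,::-1];cv2.imwrite('pics/t10.png',t);print(s['time'],s['eef_pos'])
c=cv2.resize(t[185:300,145:265],None,fx=2,fy=2);v=im.copy();v[:230,:240]=c;cv2.imwrite('pics/c10.png',v)
go(.5228,.076,.008,183.3)
```

```text
25.8 [0.52223518 0.07650579 0.19910937]
shift/0.25 [-0.0023 -0.0047  0.7647] rows 3.8234652661226445 twist 0.0023 rows 0.023594943644259413 curyaw -176.5
```

View pics/c10.png

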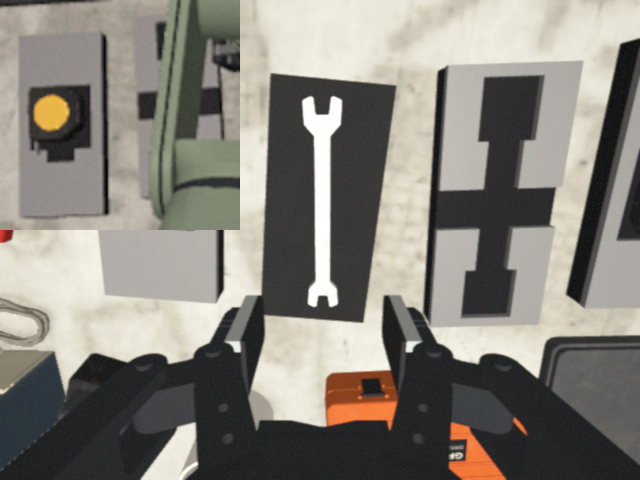

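Run:
```python
from h import *
mp=model('wrist');im=cv2.imread('pics/w10.png');g=im.mean(2)
print('sp',rect(mp,sub(g>200,298,350,88,312),.011))
print('B',quad(mp,[(446,67),(582,62),(546,325),(429,326)],.03))
print('slot ends',cast(mp,[(482,77),(544,76),(512,316),(461,317)],.03)*1000)
```

```text
sp (array([520.1,  75.3]), array([199. ,  32.8], dtype=float32), np.float32(3.11))
B (array([505. , 231.7]), np.float64(232.8), np.float64(110.4), np.float64(6.36), np.float64(4.69))
slot ends [[399.73211092 195.62514805]
 [396.02986099 244.46946894]
 [608.85796675 266.32271842]
 [612.94407538 217.01277844]]
```

Call:
apply_moves(xyz=[[0.004,-0.003,0.18],[0,0,0.18],[0,0,0.18],[0,0,0.17],[0,0,0]], twist=[0,0,0,0,0])

```text
time: 26.4
eef_pos: [0.5146, 0.0763, 0.0154]
orientation: [-0.008, -0.031, 1.0, 0.0]
force: [-0.6, -0.6, 0.1]
width: 0.0515
grasp_force: 0.0
```

Call:
apply_moves(xyz=[[0,0,0],[0,0,0],[0,0,0.022],[0,0,0.022],[0,0,0]], twist=[0,0,0,0,0])

```text
time: 26.9
eef_pos: [0.5215, 0.0749, 0.0111]
orientation: [0.0, -0.03, 1.0, -0.0]
force: [-0.9, 0.8, -0.3]
width: 0.0513
grasp_force: 0.0
```

Call:
apply_moves(xyz=[[0,0,0],[0,0,0],[0,0,0]], twist=[0,0,0])

```text
time: 27.2
eef_pos: [0.5216, 0.0749, 0.0109]
orientation: [0.0, -0.03, 1.0, -0.0]
force: [-0.3, -0.0, -0.3]
width: 0.0512
grasp_force: 0.0
```

Call:
apply_moves(xyz=[[0,0,0.014],[0,0,0],[0,0,0]], twist=[0,0,0])

```text
time: 27.5
eef_pos: [0.5213, 0.0749, 0.007]
orientation: [-0.0, -0.03, 1.0, 0.0]
force: [0.3, -0.1, -0.0]
width: 0.0509
grasp_force: 0.0
```

Call:
apply_moves(xyz=[[0,0,0],[0,0,0],[0,0,0],[0,0,0],[0,0,0]], twist=[0,0,0,0,0], gripper=0)

```text
time: 28.0
eef_pos: [0.5217, 0.0749, 0.0075]
orientation: [0.0, -0.03, 1.0, -0.0]
force: [0.5, -0.7, 1.6]
width: 0.0141
grasp_force: 40.3
```

Call:
apply_moves(xyz=[[0,0,-0.19],[0,0,-0.19],[0,0,0],[0,0.157,0],[0,0.157,0]], twist=[0,0,-0.027,0,0])

```text
time: 28.5
eef_pos: [0.5137, 0.1531, 0.1026]
orientation: [0.0, -0.049, 0.999, 0.0]
force: [-0.0, 0.6, -2.5]
width: 0.0142
grasp_force: 39.9
```

Call:
apply_moves(xyz=[[0,0.157,0],[0,0.157,0],[0,0,0],[0,0,0],[0,0,0]], twist=[0,0,0,0,0])

```text
time: 29.0
eef_pos: [0.5052, 0.2303, 0.1018]
orientation: [-0.001, -0.051, 0.999, -0.0]
force: [-0.3, 0.4, -1.6]
width: 0.0139
grasp_force: 40.0
```

Run:
```python
from h import *
s=sensors.state();im=optics.camera('wrist')[:,:,::-1];cv2.imwrite('pics/w11.png',im);print(s['time'],s['eef_pos'],s['width'])
go(.506,.2308,.0278,185.8)
```

```text
29.0 [0.50519587 0.23034103 0.10175022] 0.013861845737651151
shift/0.25 [-0.0029  0.0028  0.2963] rows 1.4814113117847276 twist -0.0005 rows 0.005569115880611074 curyaw -174.25
```

View pics/w11.png

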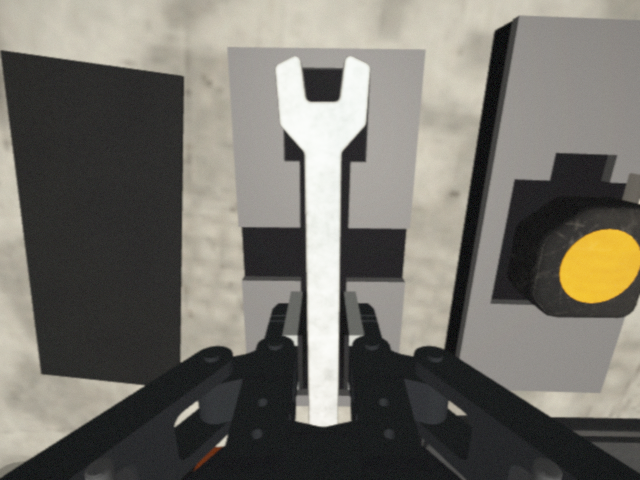

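Call:
apply_moves(xyz=[[-0.002,0.003,0.13],[0,0,0.11],[0,0,0],[0,0,0.02],[0,0,0]], twist=[0,0,0,0,0])

```text
time: 29.55
eef_pos: [0.507, 0.2316, 0.0381]
orientation: [0.001, -0.05, 0.999, 0.0]
force: [0.4, 0.2, -1.3]
width: 0.0141
grasp_force: 40.0
```

Call:
apply_moves(xyz=[[0,0,0.01],[0,0,0.01],[0,0,0],[0,0,0]], twist=[0,0,0,0])

```text
time: 29.95
eef_pos: [0.5061, 0.2321, 0.0326]
orientation: [0.0, -0.051, 0.999, 0.0]
force: [0.6, -0.4, -1.9]
width: 0.0138
grasp_force: 40.0
```

Call:
apply_moves(xyz=[[0,0,0.01],[0,0,0.009],[0,0,0],[0,0,0]], twist=[0,0,0,0])

```text
time: 30.35
eef_pos: [0.5061, 0.232, 0.0275]
orientation: [0.0, -0.051, 0.999, 0.0]
force: [0.5, 0.3, -0.8]
width: 0.0142
grasp_force: 40.1
```

Call:
apply_moves(xyz=[[0,0,0],[0,0,0],[0,0,0],[0,0,-0.17],[0,0,-0.17]], twist=[0,0,0,0,0], gripper=0.6)

```text
time: 30.85
eef_pos: [0.5042, 0.2314, 0.1116]
orientation: [-0.002, -0.051, 0.999, -0.001]
force: [0.4, 0.4, -0.3]
width: 0.0511
grasp_force: 0.0
```

Call:
apply_moves(xyz=[[0,0,-0.17],[0,-0.1,-0.17],[0,0,0],[0,0,0],[0,0,0]], twist=[0,0,0,0,0])

```text
time: 31.35
eef_pos: [0.5074, 0.207, 0.1961]
orientation: [-0.001, -0.051, 0.999, -0.0]
force: [0.2, 0.0, 0.7]
width: 0.0512
grasp_force: 0.0
```

Run:
```python
from h import *
s=sensors.state();im=optics.camera('wrist')[:,:,::-1];t=optics.camera('top')[:,:,::-1];print(s['time'],s['eef_pos'])
cv2.imwrite('pics/t12.png',t);v=im.copy();v[350:480,130:510]=t[180:310,130:510];cv2.imwrite('pics/c12.png',v)
```

```text
31.35 [0.50743693 0.20695163 0.19613952]
```

View pics/c12.png

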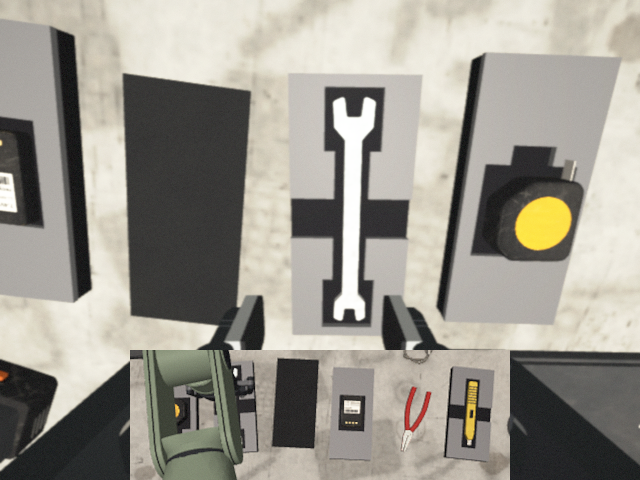

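The spanner sits inside its outline (about 325–385, 88–325), the tape measure is in its square, and the battery and cutter are seated. The pliers haven't moved.

```bash
python3 -c "
from station import manip
print(manip.hand_in())"
```

```text
the job is handed in; nothing more can be done
None
```

The spanner, cutter knife, tape measure and battery pack are each down in their own cut-outs by camera and by set-down height, the pliers weren't touched, and the job was handed in at about 31 s (hand-in returned no verdict).

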